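Hook the parts tin forward out of the deep shelf onto its catch

ROBOT

A 6-joint arm with a two-finger parallel gripper is mounted at the origin on the work surface. World frame = base frame: x ahead of the robot, y to its left, z up, the work surface at z = 0. Lengths are in m, angles in degrees, forces in N, time in s.
With the tool pointing down it reaches from about 0.375 to 0.9 m from the base axis. Payload 3.1 kg.
Tool frame: the origin (TCP) lies at the centre of the arm's flange, where the gripper is bolted on; the fingertips stand 182 mm ahead of it and the grasp point (between the pads) lies 164 mm ahead of it; x points along the fingers, z is the direction in which the jaws open and shut, and the axes are right-handed (so a half turn about x gives the same grasp; the last joint's range is limited). The gripper opens to 87 mm and grips with 3 to 60 N. Pads are 19 mm wide; open, the fingers measure 117 mm over their backs; the gripper's body (75 mm by 190 mm) begins 51 mm behind the grasp point.
Start: joints at [-83.68, 30.224, 82.088, -0, 67.689, -10.227], TCP at [0.178, -0.599, 0.405] pointing down, gripper open.
Joint ranges: [-176.69, 176.69], [-43.24, 126.21], [12.49, 139.97], [-82, 262], [0, 151.66], [-163.58, 163.58]. Speed limits (degrees/s): [159.86, 159.86, 180, 180, 180, 180].

INTERFACE

Orientations are given as a 3x3 rotation matrix whose columns are the frame's x, y, z axes.
In Python, from rig import bot gives the robot as it stands.
- The arm moves only by the shell command python3 -m crank 'ROWS' [OPENING]. ROWS is JSON, a list of rows, each an object with "offset": the shift along the tool's x, y, z in m, a list of three; "spin": the turn about the tool's x in rad. A call has 1 to 12 rows; each row shifts and turns the commanded pose from where the row before left it, along the tool's axes as they then stand; what a row does not reach is not made up. A row lasts 1/10 s, in which the tool goes at most 50 mm and 8.59 degrees, less where a joint would pass 70% of its speed; a pose out of reach is approached as far as the arm can. A call is refused whole if a number of a shift passes 0.05 or a number of a turn 0.15, either way. A call with a gripper value outside its range is refused whole. OPENING is the finger opening in m, from 0 to 0.087, set as the call begins (- or left out, the last holds). The fingers move at their own pace and stop on an object; the grip force is fixed at half the most. Time passes only in rows, so rows that do not move let the fingers close. It gives the time, the measured TCP pose, the force and the opening at its end, in the units of the state.
- bot.read_state(): the state, without advancing time (a new reading comes with each control period).
- bot.capture(name): name is "scene" or "side" or "wrist"; returns a dict with "pixels" (480x640x3 uint8, blue, green, red), "depth" (480x640 float32, m along the optical axis (not along the pixel's ray), 0 where there is no reading), "K" (3x3 intrinsics, pixels), "world_to_cam" (4x4, takes a point from world to camera coordinates). Camera axes: x right, y up, looking along -z (the intrinsics and any distortion apply to the point x, -y, -z); pixel columns grow to the right and rows downward; lengths in m; the calibration is good to about 2 mm. A picture is of the moment at which its call begins.
- bot.hand_in(): hands the job in, once; it reports no verdict.
Trained networks look in a picture, given as the dict that the camera call returned (one of the last four; its "shot" number tells which), for a name from the list of things; names that differ only in an ending like _2 or _b are one class to them, and where a whole thing is asked for, a point or a joint stands for the part that bears it (a point fixed in the world has none). Each returns a list of dicts, best first, with "p" (0 to 1); they miss things now and then, are a little off and sometimes report something else, mostly with a low value. They report only what shows in the picture. A call takes as long as a camera call.
- bot.regions_of(label, picture): "region" (480x640 bool, what is visible of it) and "extent" ([centre column, centre row, width, height] in pixels, round what is visible of it).
The state is a dict: "time_s": time; "joint_positions": joint angles; "qvel": joint speeds; "tau": joint torques, N m; "position": TCP position; "tcp_rot": TCP orientation; "force": force on the tool from outside, world axes, zero at the start; "moment": the same for the moment, N m; "opening": opening from 0.0 (shut) to 1.0 (fully open).
Only numpy, scipy, OpenCV 4.12 (cv2) and the standard library are available. Lean on these libraries where they do the work, as an engineer would, in place of code of your own. Each camera call takes 0.05 s, during which the arm holds its last target.

TASK

The open parts tin has been pushed to the back of the low wire-roofed shelf. Pick up the pull hook, drop its tip behind the tin's front wall and drag the tin forward until it has pushed the stiff brass catch bar as far as it goes and seated it solidly with a firm pull of about 15 N; never load the tin with more than 20 N, do not tip it, and keep the gripper off both tin and bar. Then unhook and put the hook back down on the open bench, well clear of the shelf, leaving the tin resting against the bar and everything else where it is.

Things in the scene. Friction and masses are not known exactly. Their poses are not given: they have to be found in the camera images.
- bay: Fixed low shelf (all sizes in mm), 310 deep, 180 wide, 134 high, open in front (mouth). Origin: middle of the mouth at bench level; x into the bay, y left, z up. Deck top 12 above the bench; side rails 156 apart; close-meshed wire roof from the mouth back, underside 128 above the bench.
- catch: Brass catch bar across the deck, 12 thick (x), 134 long, 22 high. Origin: middle of its underside, 24 to 46 inside the mouth; axes as the shelf's. It slides only along the shelf's x, 6 to 12 forward onto a brass strip 10 high, whose place differs each time and is not given: feel for it. Stiff: about 5 N moves it, it stays where left; on the strip it is rigid and the pull rises steeply (about 7 N per mm).
- tin: Dented open tin tray 180 long (x), 130 wide, 45 high, walls 4 thick, 0.5 to 0.9 kg, loose on the deck (2 to 5 N drags it). Origin: centre of its underside; x into the bay, front wall at its -x end, front face 90 before the origin. A flat lip 7 wide juts forward from the front wall's top. Behind that wall an empty compartment 64 long, 122 wide, 41 deep; parts fill the rest.
- lip (a point): Middle of the top edge of the tin's front wall (half-way through its 4 mm thickness), 57 above the bench; axes as the tin's. At the start it is 70 to 105 inside the mouth.
- hook: Pull hook, standing on the bench left or right before the shelf. Wooden grip block 80 long (x), 22 wide (y), 40 high; a 6 mm steel rod leaves its front end (x = 40) 14 above the block's centre, runs along +x to x = 185 and bends straight down. Origin: centre of the block (half-way up). 0.16 kg.
- hook_tip (a point): Lowest point of the hook's down-turned tip: 185 ahead of the grip block's centre along its x and 14 below it. The down-turned part is 6 thick and 25 long below the rod's underside.
- pedal: Bystander: grey effects pedal 75 x 120 x 56 high, on the other side from the hook. Origin: centre of its underside.
- footswitch: Bystander: small footswitch 26 x 18 x 34 high, in front of the shelf to the left. Origin: centre of its underside.
- battery_door: Bystander: flat ivory plastic battery door 56 x 34 x 4, in front of the shelf to the right. Origin: centre of its underside.
- pliers: Bystander: flat-nose pliers 165 long, lying far to the left. Origin: under the pivot.
- wah_plate: Bystander: chrome rocker plate 200 x 85 x 9, lying left at the back. Origin: centre of its underside.
- tin_lid: Bystander: the tin's lid 184 x 134 x 10, lying far to the right. Origin: centre of its underside.
- jar: Bystander: amber jar 60 across, 75 high, right at the back. Origin: centre of its underside.

How it is judged (in metres and radians):
On the way, in this order (a step that is already met when the one before it is completed fails the run):
1. the hook's tip is behind the tin's front wall, below its top edge, and pulls on the tin (contact force between hook and tin above 0.8 N and x of hook_tip in the frame of lip between 0 and 0.03 m and z of hook_tip in the frame of lip below -0.005 m), for 0.1 s.
2. the tin, pulled by the hook, seats the catch bar solidly at the end of its travel (over 8 N on the bar) (contact force between tin and catch above 8 N and contact force between hook and tin above 8 N and x of lip in the frame of catch below 0.012 m and distance of catch from where it was at the start of the episode above 0.004 m and z of hook_tip in the frame of lip below -0.003 m), for 0.15 s.
At the end, for the whole second after the job is handed in: Catch bar seated at the front; tin flat on the deck, its front within about 4 mm of the bar; hook at rest on the bench, off the tin, its grip more than 120 mm from the middle of the shelf's mouth (distance of catch from where it was at the start of the episode above 0.004 m and x of lip in the frame of catch below 0.012 m and height (world z) of tin below 0.016 m and angle between tin's own z axis and vertical below 0.05 rad and linear speed of each of tin, hook below 0.01 m/s and height (world z) of hook below 0.03 m and contact force between hook and tin below 0.01 N and horizontal distance between hook and bay above 0.12 m); the robot touches nothing.
It fails at once if the hook loads the tin with more than 20 N (contact force between hook and tin above 20 N).
It fails at once if the gripper or arm touches the tin (contact force between any of the fingers, the arm and tin above 0.5 N).
It fails at once if the catch bar is pushed by hand or pulled by the hook instead of by the tin (contact force between any of the fingers, the arm and catch above 1 N or contact force between hook and catch above 3 N).
It fails at once if the tin is tipped or lifted (angle between tin's own z axis and vertical above 0.2 rad or height (world z) of tin above 0.03 m).
It fails at once if a bystander is moved more than 30 mm (distance of any of pedal, footswitch, battery_door, pliers, wah_plate, tin_lid, jar from where it was at the start of the episode above 0.03 m).
It also fails if it takes over 69 s, if anything falls off the work surface, if the arm or the gripper's body presses on something with over 40 N, if the wrist force passes 120 N, or if a joint passes its speed limit or range.

## Working session

There is one attempt and no reset: what is moved stays moved. The work goes in short steps, Python scripts to look and compute and a shell command to move; the robot and the scene stay as the last step left them, time stands still between calls to the robot, and variables do not carry over. Pictures are saved under pics/ and viewed, and the job is handed in when it is done.

```bash
ls; mkdir -p pics; cat > h.py <<'E'
import numpy as np, cv2
from rig import bot
def snap(cam,fn=None):
    p=bot.capture(cam)
    if fn: cv2.imwrite('pics/'+fn,p['pixels'])
    return p
def pts(p,mask):
    v,u=np.nonzero(mask&(p['depth']>0)); d=p['depth'][v,u]; K=p['K']
    c=np.stack([(u-K[0,2])/K[0,0]*d,-(v-K[1,2])/K[1,1]*d,-d,np.ones_like(d)])
    return (np.linalg.inv(p['world_to_cam'])@c)[:3].T
def proj(p,X):
    c=p['world_to_cam']@np.append(X,1); K=p['K']
    return K[0,0]*c[0]/-c[2]+K[0,2], K[1,1]*-c[1]/-c[2]+K[1,2]
E
python3 - <<'E'
from h import *
s=bot.read_state(); print(s)
for c in ['scene','side','wrist']:
    p=snap(c,c+'0.png'); print(c,p['K'],p['world_to_cam'].round(3))
    for n in ['hook','tin','catch','bay'] if c!='wrist' else []:
        for r in bot.regions_of(n,p)[:2]:
            P=pts(p,r['region']); print(n,r['p'],r['extent'],P.mean(0).round(3),np.percentile(P,[2,98],axis=0).round(3).tolist())
E
```

```text
pics
{'time_s': 0.0, 'joint_positions': array([-8.36799858e+01,  3.02774429e+01,  8.21553427e+01, -9.66953875e-04,
        6.76919344e+01, -1.02263809e+01]), 'qvel': array([ 0.03676922,  0.12308544, -0.04038076,  0.10142196,  0.12882702,
       -0.02020413]), 'tau': array([-1.75181689e-03, -4.40049505e+01, -1.76592225e+01,  6.31477009e-02,
        5.82403515e-02, -1.53520259e-04]), 'position': array([ 0.177992  , -0.59875805,  0.40379336]), 'tcp_rot': array([[-2.55141126e-04,  9.58587658e-01,  2.84797537e-01],
       [ 2.16182627e-03,  2.84797409e-01, -9.58585292e-01],
       [-9.99997631e-01,  3.71108264e-04, -2.14496351e-03]]), 'force': array([-0.41267476,  0.71569091, -0.95853856]), 'moment': array([-0.00013865,  0.0065535 , -0.00959125]), 'opening': 0.9956940207828259}
scene [[521.5905498    0.         318.08807276]
 [  0.         521.5905498  242.79569766]
 [  0.           0.           1.        ]] [[ 0.623  0.782 -0.007 -0.36 ]
 [-0.649  0.523  0.553  0.334]
 [ 0.436 -0.34   0.833 -1.709]
 [ 0.     0.     0.     1.   ]]
hook 0.57 [387.9, 186.1, 36.3, 58.7] [0.465 0.324 0.03 ] [
[... 717 characters left out ...]
.784 -0.621  0.019 -0.46 ]
 [ 0.429  0.563  0.707 -0.307]
 [-0.449 -0.546  0.707 -1.577]
 [ 0.     0.     0.     1.   ]]
tin 0.8 [371.9, 232.2, 73.0, 44.9] [ 0.782 -0.046  0.04 ] [[0.684, -0.114, 0.011], [0.881, 0.03, 0.132]]
catch 0.62 [329.6, 248.9, 24.5, 22.1] [ 0.638 -0.003  0.027] [[0.626, -0.057, 0.009], [0.665, 0.048, 0.04]]
bay 0.63 [366.7, 227.8, 111.0, 95.7] [ 0.733 -0.056  0.051] [[0.597, -0.143, -0.001], [0.919, 0.071, 0.136]]
wrist [[406.14654378   0.         318.36737487]
 [  0.         406.14654378 240.19043092]
 [  0.           0.           1.        ]] [[ 0.286 -0.958  0.    -0.625]
 [ 0.918  0.274 -0.286  0.036]
 [ 0.274  0.082  0.958 -0.391]
 [ 0.     0.     0.     1.   ]]
```

View pics/scene0.png

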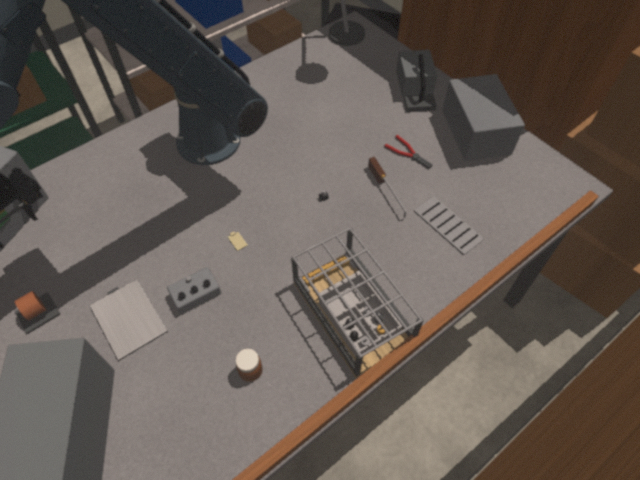

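View pics/side0.png

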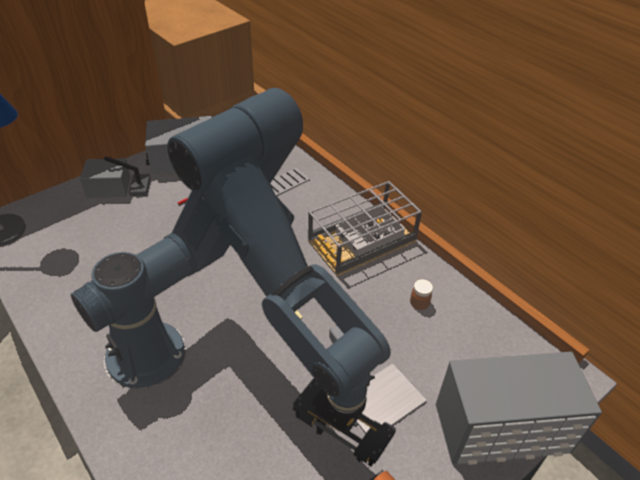

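```bash
python3 - <<'E'
from h import *
p=snap('scene')
im=cv2.resize(p['pixels'][130:380,260:460],(800,1000))
cv2.imwrite('pics/z1a.png',im[:500]);cv2.imwrite('pics/z1b.png',im[450:950])
p=snap('side')
im=cv2.resize(p['pixels'][170:290,240:440],(800,480),interpolation=cv2.INTER_CUBIC)
cv2.imwrite('pics/z2.png',im)
E
```

```text
(no output)
```

View pics/z1a.png

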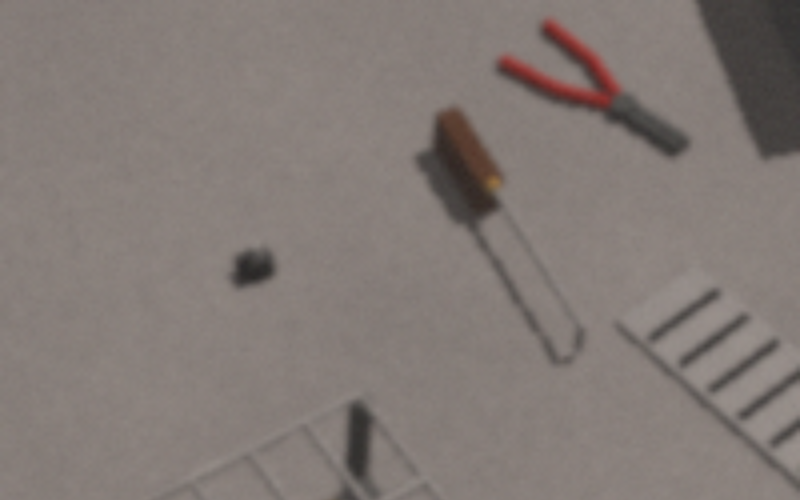

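View pics/z1b.png

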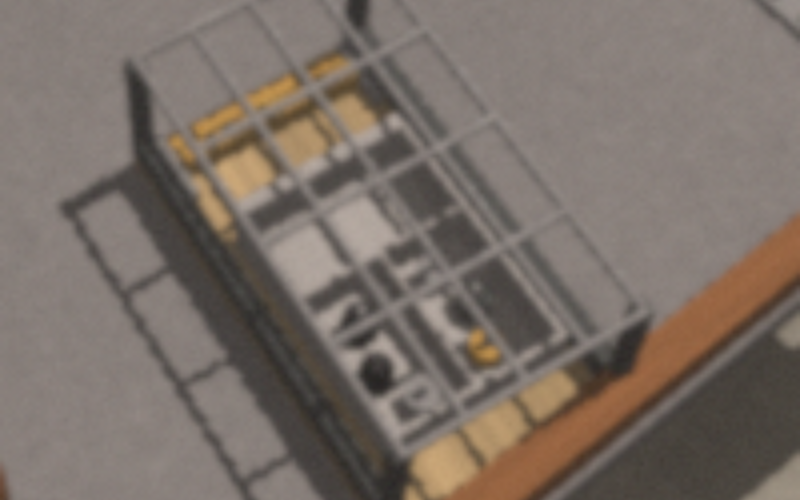

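View pics/z2.png

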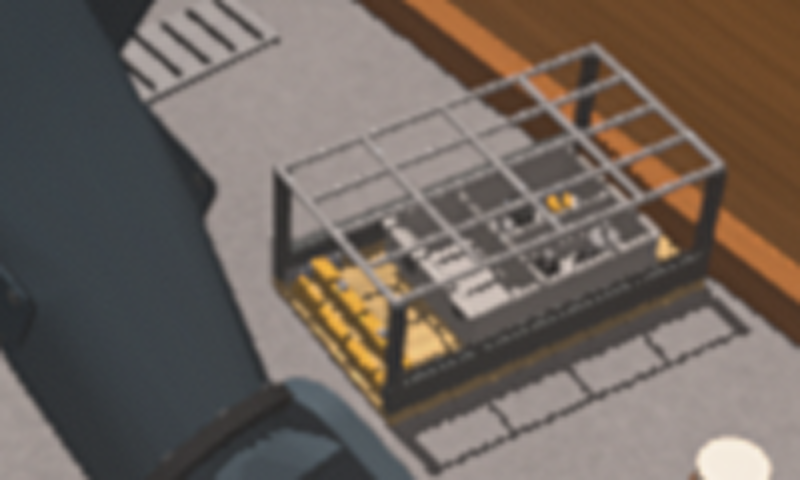

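The scene picture shows the hook left of the shelf, with its block near (380,170) and its tip near (404,215). The shelf's mouth edge runs from (295,260) to (350,235). The catch is the yellow bar near (329,274), and the tin lies behind it. The footswitch is at (323,196) and the battery door at (237,240). The networks' second "catch" (127,320) and second "tin" (409,154) are false reports.

```bash
cat > meas.py <<'E'
from h import *
def rep(n,p,k=1):
    for r in bot.regions_of(n,p)[:k]:
        P=pts(p,r['region']); print(n,r['p'],r['extent'],np.median(P,0).round(3))
        yield r,P
def rect(P):
    (c,s,a)=cv2.minAreaRect((P[:,:2]*1000).astype(np.float32)); return np.round(c,1),np.round(s,1),round(a,2)
E
python3 - <<'E'
from meas import *
p=snap('scene')
for r,P in rep('hook',p):
    z=P[:,2]
    B=P[(z>.034)&(z<.05)]; 
    A=pts(p,cv2.dilate(r['region'].astype(np.uint8),np.ones((5,5)))>0); 
    b=B[B[:,0]<.475]; print('blocktop',rect(b),len(b), b[:,2].mean())
    ro=A[(A[:,2]>.02)&(A[:,2]<.05)&(A[:,0]>.49)]; print('rod',len(ro),ro.mean(0)); print(ro[np.argsort(ro[:,0])][::10].round(3))
for r,P in rep('bay',p):
    t=P[(P[:,2]>.122)&(P[:,2]<.142)]; print(rect(t),len(t))
for r,P in rep('tin',p):
    t=P[(P[:,2]>.048)&(P[:,2]<.064)]; print(rect(t),len(t))
for r,P in rep('catch',p,2):
    t=P[(P[:,2]>.028)&(P[:,2]<.045)]; print(rect(t) if len(t)else 0,len(t))
for n in ['footswitch','battery_door']:
    for r,P in rep(n,p):pass
E
```

```text
hook 0.6 [385.3, 186.3, 37.8, 57.7] [0.462 0.324 0.036]
blocktop (array([444.1, 332.3]), array([24.2, 69. ]), 72.47) 114 0.03938584971728983
rod 82 [0.54752116 0.30332745 0.0353696 ]
[[0.49  0.324 0.04 ]
 [0.495 0.319 0.043]
 [0.509 0.315 0.036]
 [0.528 0.309 0.039]
 [0.543 0.308 0.036]
 [0.558 0.299 0.034]
 [0.574 0.299 0.036]
 [0.591 0.291 0.034]
 [0.634 0.278 0.036]]
bay 0.6 [358.7, 302.9, 132.2, 149.0] [ 0.79  -0.061  0.042]
(array([763.4, -34.2]), array([179.9, 312.1]), 82.48) 1552
tin 0.79 [358.6, 315.5, 80.1, 86.2] [ 0.786 -0.035  0.028]
(array([788.3, -37.5]), array([131.8, 189.9]), 83.03) 581
catch 0.49 [328.4, 273.9, 41.4, 21.7] [ 0.645 -0.019  0.026]
(array([644.9, -23.6]), array([123.4,   7.4]), 80.47) 53
footswitch 0.49 [323.8, 196.1, 11.6, 9.9] [0.426 0.142 0.015]
battery_door 0.77 [236.1, 241.4, 12.3, 19.0] [ 0.391 -0.144  0.004]
```

```bash
python3 - <<'E'
from h import *
p=bot.capture('wrist'); s=bot.read_state()
M=np.linalg.inv(p['world_to_cam']); R=s['tcp_rot']; print(R.T@(M[:3,3]-s['position']), R.T@M[:3,:3])
E
python3 -m crank '[{"offset":[0,0.041,-0.024],"spin":0},{"offset":[0,0.041,-0.024],"spin":0},{"offset":[0,0.041,-0.024],"spin":0},{"offset":[0,0.041,-0.024],"spin":0},{"offset":[0,0.041,-0.024],"spin":0},{"offset":[0,0.041,-0.024],"spin":0},{"offset":[0,0.041,-0.024],"spin":0},{"offset":[0,0.041,-0.024],"spin":0},{"offset":[0,0.041,-0.024],"spin":0},{"offset":[0,0.041,-0.024],"spin":0}]' 0.087
python3 -c "
from rig import bot;print(bot.read_state()['joint_positions'])"
```

```text
[0.01907941 0.07780804 0.00019657] [[-2.37302740e-04  2.85918775e-01 -9.58253828e-01]
 [ 1.37891007e-03  9.58253037e-01  2.85918197e-01]
 [ 9.99999021e-01 -1.25349669e-03 -6.21652350e-04]]
time_s: 2.05
position: [0.5038, -0.2507, 0.405]
tcp_rot: [[0.0, 0.959, 0.285], [-0.0, 0.285, -0.959], [-1.0, 0.0, 0.001]]
force: [0.6, -1.2, -0.5]
opening: 1.0
[-3.78280817e+01  2.53987427e+01  9.11432853e+01 -3.70766744e-03
  6.34208283e+01  3.56292510e+01]
```

```bash

python3 -m crank '[{"offset":[0,0.0095,-0.048],"spin":0},{"offset":[0,0.0095,-0.048],"spin":0},{"offset":[0,0.0095,-0.048],"spin":0},{"offset":[0,0.0095,-0.048],"spin":0},{"offset":[0,0.0095,-0.048],"spin":0},{"offset":[0,0.0095,-0.048],"spin":0},{"offset":[0,0.0095,-0.048],"spin":0},{"offset":[0,0.0095,-0.048],"spin":0},{"offset":[0,0.0095,-0.048],"spin":0},{"offset":[0,0.0095,-0.048],"spin":0},{"offset":[0,0.0095,-0.048],"spin":0},{"offset":[0,0.0095,-0.048],"spin":0}]' 0.087
python3 -m crank '[{"offset":[0,0,0],"spin":0.148},{"offset":[0,0,0],"spin":0.148},{"offset":[0,0,0],"spin":0.148},{"offset":[0,0,0],"spin":0.149},{"offset":[0,0,0],"spin":0}]'
python3 - <<'E'
from meas import *
p=snap('wrist','w1.png')
for r,P in rep('hook',p):
    b=P[(P[:,2]>.033)&(P[:,2]<.05)];
    t=b
    print(rect(t),len(t),t[:,2].mean())
p=snap('scene','s1.png')
for n in['tin','catch']:
  for r,P in rep(n,p,2):pass
p=snap('side','side1.png')
for r,P in rep('bay',p):
    t=P[(P[:,2]>.122)&(P[:,2]<.142)]; print(rect(t),len(t))
for r,P in rep('tin',p):
    t=P[(P[:,2]>.048)&(P[:,2]<.064)]; print(rect(t),len(t))
for r,P in rep('catch',p,2):
    t=P[(P[:,2]>.028)&(P[:,2]<.045)]; print(rect(t) if len(t)else 0,len(t))
E
```

```text
time_s: 3.25
position: [0.4474, 0.3344, 0.405]
tcp_rot: [[0.001, 0.959, 0.285], [0.0, 0.285, -0.959], [-1.0, 0.001, 0.0]]
force: [1.0, 0.4, -0.1]
opening: 0.999
time_s: 3.75
position: [0.4479, 0.3325, 0.4048]
tcp_rot: [[0.0, 0.954, -0.299], [0.0, -0.299, -0.954], [-1.0, 0.0, -0.0]]
force: [0.2, 0.7, 0.9]
opening: 1.004
hook 0.6 [320.1, 125.2, 25.1, 250.3] [0.471 0.322 0.04 ]
(array([508.5, 312.2]), array([ 21.7, 202.5]), 73.16) 3349 0.039664173350957906
tin 0.67 [360.4, 314.9, 80.9, 82.1] [ 0.787 -0.031  0.028]
tin 0.62 [128.3, 320.1, 78.1, 82.9] [ 0.42  -0.502  0.01 ]
catch 0.54 [449.6, 225.2, 69.5, 53.8] [0.731 0.362 0.006]
catch 0.44 [328.4, 274.2, 40.4, 21.5] [ 0.644 -0.036  0.026]
bay 0.87 [362.9, 228.8, 110.4, 96.3] [ 0.729 -0.057  0.039]
(array([760.2, -36.3]), array([184.8, 315.5]), 82.11) 999
tin 0.75 [371.2, 230.9, 75.0, 44.3] [ 0.778 -0.046  0.036]
(array([784.4, -42. ]), array([135.7, 195.3]), 83.46) 393
catch 0.52 [326.0, 250.2, 19.4, 24.5] [ 0.636 -0.003  0.029]
(array([637.1, -10.2]), array([100.6,  15.7]), 80.56) 98
```

View pics/w1.png

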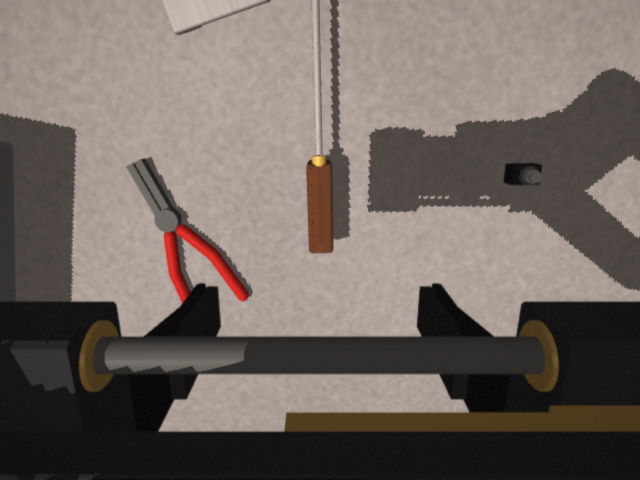

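View pics/side1.png

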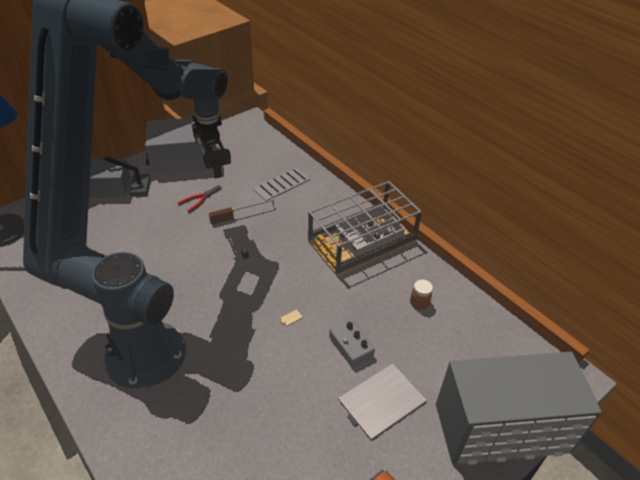

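The wrist view shows the block at columns 307–333, rows 160–253, with the rod going up at column 318. The side view now shows the bay clear of the arm. Next I take the block's exact pose.

```bash
python3 - <<'E'
from meas import *
p=snap('wrist')
m=np.zeros((480,640),bool); m[163:254,300:340]=1
P=pts(p,m); b=P[(P[:,2]>.034)&(P[:,2]<.046)]; print('block',rect(b),b[:,2].mean(),len(b))
m=np.zeros((480,640),bool); m[0:150,305:330]=1
P=pts(p,m); b=P[(P[:,2]>.028)&(P[:,2]<.046)]; print('rod',rect(b),b[:,2].mean())
i=p['pixels']; print(p['depth'][100,310:326])
E
```

```text
block (array([449.6, 329.7]), array([22. , 80.9]), 74.03) 0.0407062007161962 2257
rod (array([552.7, 300.2]), array([  6. , 111.3]), 74.04) 0.037395910916328004
[0.362948   0.36397704 0.36443996 0.36271018 0.33017975 0.32948515
 0.32868153 0.32880247 0.32910714 0.3289318  0.32995102 0.36403298
 0.36393392 0.36459476 0.36355355 0.36368355]
```

```bash

python3 -m crank '[{"offset":[0,0,0],"spin":-0.025},{"offset":[0,0.0024,0.0022],"spin":0},{"offset":[0.045,0,0],"spin":0},{"offset":[0.045,0,0],"spin":0},{"offset":[0.045,0,0],"spin":0},{"offset":[0.045,0,0],"spin":0},{"offset":[0.025,0,0],"spin":0},{"offset":[0.0135,0,0],"spin":0},{"offset":[0,0,0],"spin":0}]'
python3 -m crank '[{"offset":[0,0,0],"spin":0},{"offset":[0,0,0],"spin":0},{"offset":[0,0,0],"spin":0},{"offset":[0,0,0],"spin":0},{"offset":[0,0,0],"spin":0},{"offset":[0,0,0],"spin":0},{"offset":[0,0,0],"spin":0},{"offset":[0,0,0],"spin":0},{"offset":[0,0,0],"spin":0},{"offset":[0,0,0],"spin":0}]' 0
```

```text
time_s: 5.15
position: [0.4497, 0.3294, 0.185]
tcp_rot: [[-0.002, 0.961, -0.276], [-0.001, -0.276, -0.961], [-1.0, -0.001, 0.001]]
force: [0.3, -0.0, 0.5]
opening: 0.999
time_s: 6.15
position: [0.4497, 0.3296, 0.1862]
tcp_rot: [[-0.0, 0.961, -0.276], [0.0, -0.276, -0.961], [-1.0, -0.0, -0.0]]
force: [1.5, 0.4, -0.5]
opening: 0.25
```

```bash

python3 -m crank '[{"offset":[-0.03,0,0],"spin":0},{"offset":[-0.04,0,0],"spin":0},{"offset":[0,0,0],"spin":-0.148},{"offset":[0,-0.008,0],"spin":0},{"offset":[0,0,0],"spin":0},{"offset":[0,0,0],"spin":0},{"offset":[0,0,0],"spin":0}]'
python3 - <<'E'
from h import *
p=snap('side','side2.png'); q=snap('wrist','w2.png')
cv2.imwrite('pics/side2z.png',cv2.resize(p['pixels'][150:270,170:370],(800,480)))
E
```

```text
time_s: 6.85
position: [0.4414, 0.3305, 0.2553]
tcp_rot: [[-0.002, 0.991, -0.132], [-0.001, -0.132, -0.991], [-1.0, -0.002, 0.001]]
force: [-0.3, -0.4, -1.8]
opening: 0.255
```

View pics/w2.png

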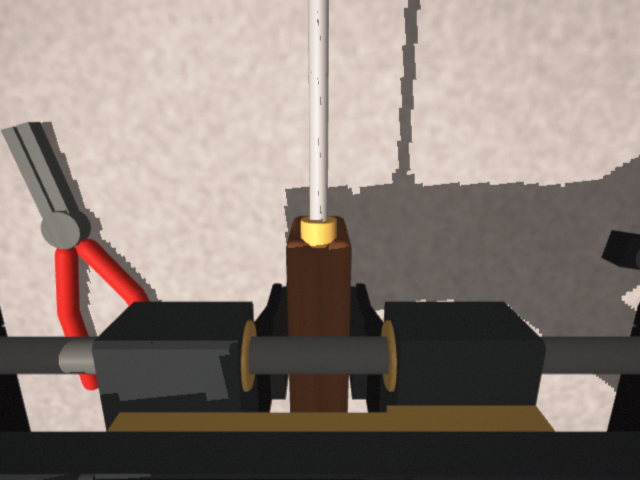

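View pics/side2z.png

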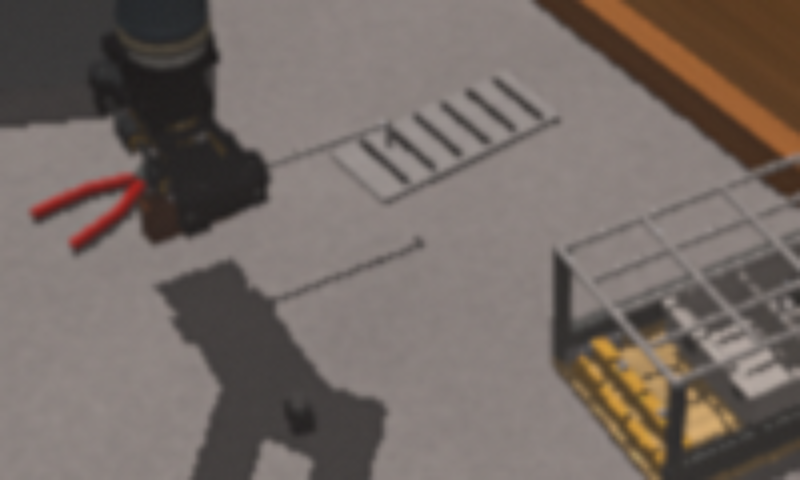

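The hook is lifted and held, and the rod lies straight along the tool in the wrist view at column 318. Now I slide across to the mouth axis.

```bash

python3 -m crank '[{"offset":[0,0,0.046],"spin":0},{"offset":[0,0,0.046],"spin":0},{"offset":[0,0,0.046],"spin":0},{"offset":[0,0,0.046],"spin":0},{"offset":[0,0,0.046],"spin":0},{"offset":[0,0,0.046],"spin":0},{"offset":[0,0,0.046],"spin":0},{"offset":[0,0,0],"spin":0},{"offset":[0,0,0],"spin":0},{"offset":[0,0,0],"spin":0}]'
python3 - <<'E'
from meas import *
s=bot.read_state();print(s['position'],s['force'],s['moment'])
p=snap('scene','s3.png'); q=snap('wrist','w3.png'); d=snap('side','side3.png')
cv2.imwrite('pics/s3z.png',cv2.resize(p['pixels'][200:350,240:440],(800,600)))
cv2.imwrite('pics/side3z.png',cv2.resize(d['pixels'][170:290,240:440],(800,480)))
m=np.zeros((480,640),bool); m[0:200,290:350]=1
P=pts(q,m); P=P[(P[:,2]>.085)&(P[:,2]<.14)]; print(rect(P)); 
# slope
x=P[:,0]; top=[]
for a in np.arange(x.min(),x.max(),.01):
    z=P[(x>=a)&(x<a+.01),2]; top.append((round(a,3),np.percentile(z,90).round(4)))
print(top)
for n in['tin','catch','bay']:
  for r,P in rep(n,p,1):
    lo,hi={'tin':(.048,.064),'catch':(.028,.045),'bay':(.122,.142)}[n]
    t=P[(P[:,2]>lo)&(P[:,2]<hi)]; print(rect(t) if len(t)else 0)
E
```

```text
time_s: 7.95
position: [0.3996, 0.012, 0.2562]
tcp_rot: [[-0.0, 0.991, -0.13], [0.0, -0.13, -0.991], [-1.0, -0.0, -0.0]]
force: [0.5, 0.0, -1.4]
opening: 0.245
[0.39962502 0.01197628 0.25620826] [ 0.46246766  0.0443694  -1.35808915] [0.06288404 0.05192198 0.04878092]
(array([480.6,   1.4]), array([ 6., 58.]), 82.72)
[(np.float64(0.452), np.float64(0.1085)), (np.float64(0.462), np.float64(0.1085)), (np.float64(0.472), np.float64(0.1085)), (np.float64(0.482), np.float64(0.1085)), (np.float64(0.492), np.float64(0.1085)), (np.float64(0.502), np.float64(0.1084))]
tin 0.82 [360.4, 315.2, 81.6, 83.1] [ 0.788 -0.03   0.028]
(array([789. , -37.6]), array([132.2, 188.8]), 83.15)
catch 0.56 [327.8, 274.8, 43.4, 21.8] [ 0.645 -0.039  0.027]
(array([645.5, -25. ]), array([121.9,  13.1]), 77.94)
bay 0.56 [357.7, 301.8, 130.8, 150.5] [ 0.794 -0.059  0.041]
(array([763.2, -34.5]), array([180.5, 310.2]), 82.35)
```

View pics/s3z.png

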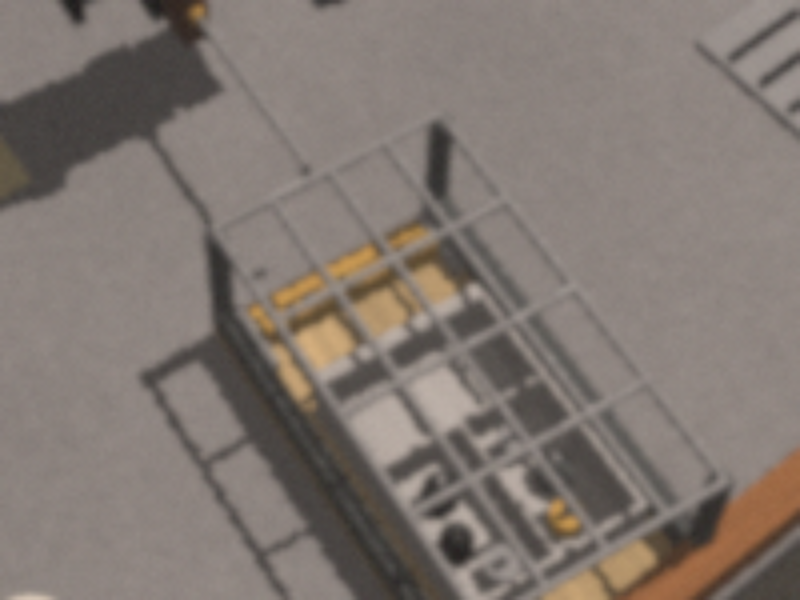

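View pics/side3z.png

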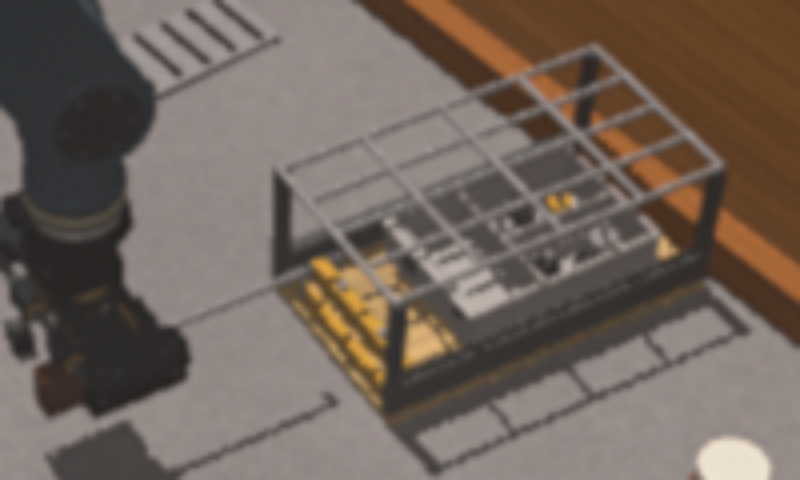

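```bash

python3 -m crank '[{"offset":[0,0.028,0],"spin":0},{"offset":[0,0.028,0],"spin":0},{"offset":[0,0.028,0],"spin":0},{"offset":[0,0.028,0],"spin":0},{"offset":[0,0.028,0],"spin":0},{"offset":[0,0,0],"spin":0},{"offset":[0,0,0],"spin":0},{"offset":[0,0,0],"spin":0}]'
python3 - <<'E'
from meas import *
s=bot.read_state();print(s['position'],s['force'],s['moment'])
p=snap('scene'); d=snap('side')
cv2.imwrite('pics/s4z.png',cv2.resize(p['pixels'][220:330,270:420],(800,587)))
cv2.imwrite('pics/side4z.png',cv2.resize(d['pixels'][170:290,280:440],(800,600)))
R=s['tcp_rot']; tip=s['position']+R@np.array([.164+.002+.014,.185,0]); print(tip,proj(p,tip),proj(d,tip))
E
```

```text
time_s: 9.05
position: [0.5369, -0.0062, 0.2558]
tcp_rot: [[-0.003, 0.992, -0.13], [0.001, -0.13, -0.992], [-1.0, -0.003, -0.0]]
force: [0.1, 0.7, -1.7]
opening: 0.253
[ 0.53692712 -0.00615656  0.25578937] [ 0.07601026  0.72675525 -1.6846947 ] [ 0.00970616  0.07204956 -0.05626619]
[ 0.71977623 -0.03008308  0.07518282] (np.float64(343.6447204214401), np.float64(285.02071219845226)) (np.float64(352.75192342291416), np.float64(228.6619097320176))
```

View pics/s4z.png

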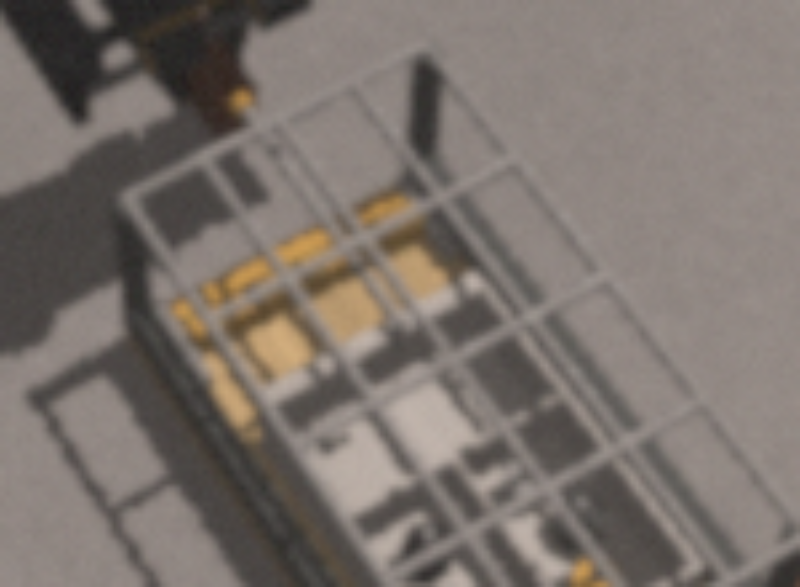

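View pics/side4z.png

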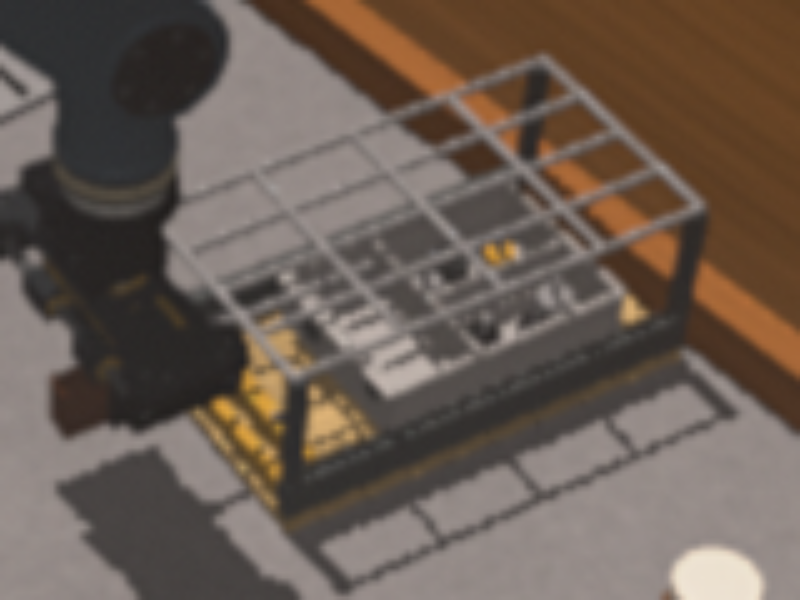

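```bash

python3 - <<'E'
from meas import *
p=snap('scene')
m=np.zeros((480,640),bool); m[220:360,270:440]=1
P=pts(p,m); b=np.array([.6081,-.015]); c,s=.9914,-.1305
d=P[:,:2]-b; X=d[:,0]*c+d[:,1]*s; Y=-d[:,0]*s+d[:,1]*c
print('z (mm) by bay x, several y bands')
for a in range(20,190,5):
    row=[]
    for y in(-45,-30,-15,0,15,30,45):
        k=(X*1000>=a)&(X*1000<a+5)&(abs(Y*1000-y)<7.5)&(P[:,2]<.12); row.append(int(np.median(P[k,2])*1000) if k.any() else None)
    print(a,row)
E
```

```text
z (mm) by bay x, several y bands
20 [27, 28, None, 105, 23, 25, None]
25 [34, 33, 35, 102, 35, 34, 33]
30 [None, 36, None, 105, 25, None, None]
35 [24, 21, 19, 26, 21, 19, 25]
40 [12, 12, 12, 66, 9, 10, 12]
45 [11, 12, 11, 15, 11, 11, 12]
50 [14, 13, 12, 16, 12, 9, 10]
55 [11, 12, 13, 58, 11, 10, 10]
60 [11, 12, 12, 13, 14, 12, 11]
65 [12, 12, 12, 14, 11, 12, 14]
70 [None, None, None, 103, None, None, None]
75 [None, None, None, 106, None, None, None]
80 [None, None, None, 105, None, None, None]
85 [53, 55, 54, 103, 55, 55, 55]
90 [55, 55, 55, 57, 56, 56, 56]
95 [42, 35, 33, 45, 35, 33, 43]
100 [35, 19, 15, 102, 16, 17, 19]
105 [15, 12, 14, 105, 13, 14, 12]
110 [16, 15, 15, 17, 16, 15, 18]
115 [15, 15, 15, 90, 16, 15, 16]
120 [14, 14, 16, 17, 16, 15, 16]
125 [18, 16, 15, 15, 15, 16, 15]
130 [17, 17, 16, 17, 15, 15, 17]
135 [14, 15, 14, 14, 15, 15, 16]
140 [17, 16, 14, 16, 16, 15, 15]
145 [16, 16, 15, 16, 14, 17, 17]
150 [None, None, None, 21, None, None, None]
155 [None, None, None, None, None, None, None]
160 [52, 48, 46, 44, 48, 23, 44]
165 [36, 28, 26, 36, 39, 28, 34]
170 [13, 16, 15, 39, 15, 17, 15]
175 [16, 22, 15, 37, 17, 31, 18]
180 [17, 31, 19, 33, 17, 32, 14]
185 [31, 31, 31, 39, 29, 33, 35]
```

The depth map agrees with the sizes given. The bar top (34 mm) is near 25–35 inside the mouth, the lip top (55 mm) near 84–95, the compartment floor from about 95 to 155, and the hook tip at about 115. Now I lower the tip.

```bash

python3 -m crank '[{"offset":[0.012,0,0],"spin":0},{"offset":[0.012,0,0],"spin":0},{"offset":[0.012,0,0],"spin":0},{"offset":[0,0,0],"spin":0},{"offset":[0,0,0],"spin":0},{"offset":[0,0,0],"spin":0},{"offset":[0,0,0],"spin":0}]'
python3 -m crank '[{"offset":[0,-0.003,0],"spin":0},{"offset":[0,-0.003,0],"spin":0},{"offset":[0,-0.002,0],"spin":0},{"offset":[0,0,0],"spin":0},{"offset":[0,0,0],"spin":0}]'
```

```text
time_s: 9.9
position: [0.5386, -0.007, 0.2206]
tcp_rot: [[0.001, 0.991, -0.131], [-0.0, -0.131, -0.991], [-1.0, 0.001, 0.0]]
force: [0.0, 0.4, -2.0]
opening: 0.247
time_s: 10.4
position: [0.5304, -0.0059, 0.2203]
tcp_rot: [[0.0, 0.991, -0.131], [-0.0, -0.131, -0.991], [-1.0, 0.0, 0.0]]
force: [-1.0, -0.5, -2.4]
opening: 0.251
```

```bash

python3 -m crank '[{"offset":[0,-0.001,0],"spin":0},{"offset":[0,-0.001,0],"spin":0},{"offset":[0,-0.001,0],"spin":0},{"offset":[0,-0.001,0],"spin":0},{"offset":[0,-0.001,0],"spin":0},{"offset":[0,0,0],"spin":0}]'
python3 -m crank '[{"offset":[0,-0.001,0],"spin":0},{"offset":[0,-0.001,0],"spin":0},{"offset":[0,-0.001,0],"spin":0},{"offset":[0,0,0],"spin":0}]'
python3 -m crank '[{"offset":[0,-0.001,0],"spin":0},{"offset":[0,-0.001,0],"spin":0},{"offset":[0,-0.001,0],"spin":0},{"offset":[0,0,0],"spin":0}]'
```

```text
time_s: 11.0
position: [0.5253, -0.0052, 0.2202]
tcp_rot: [[-0.0, 0.991, -0.131], [0.0, -0.131, -0.991], [-1.0, -0.0, -0.0]]
force: [-0.2, 0.6, -1.9]
opening: 0.253
time_s: 11.4
position: [0.5233, -0.005, 0.2205]
tcp_rot: [[0.003, 0.991, -0.131], [-0.001, -0.131, -0.991], [-1.0, 0.003, 0.0]]
force: [3.2, -1.8, -2.9]
opening: 0.248
time_s: 11.8
position: [0.5196, -0.0045, 0.2204]
tcp_rot: [[0.001, 0.991, -0.131], [-0.0, -0.131, -0.991], [-1.0, 0.001, 0.0]]
force: [3.9, 0.6, -2.2]
opening: 0.25
```

Contact is made: about 3–4 N as the tin drags. I continue forward.

```bash

python3 -m crank '[{"offset":[0,-0.002,0],"spin":0},{"offset":[0,-0.003,0],"spin":0},{"offset":[0,-0.003,0],"spin":0},{"offset":[0,-0.003,0],"spin":0},{"offset":[0,-0.003,0],"spin":0},{"offset":[0,-0.003,0],"spin":0},{"offset":[0,-0.002,0],"spin":0},{"offset":[0,-0.001,0],"spin":0},{"offset":[0,0,0],"spin":0}]'
python3 - <<'E'
from meas import *
s=bot.read_state();print(s['position'],s['force'],s['moment'])
p=snap('scene'); d=snap('side')
cv2.imwrite('pics/s5z.png',cv2.resize(p['pixels'][220:330,270:420],(800,587)))
cv2.imwrite('pics/side5z.png',cv2.resize(d['pixels'][170:290,280:440],(800,600)))
E
```

```text
time_s: 12.7
position: [0.4995, -0.0018, 0.2203]
tcp_rot: [[-0.0, 0.991, -0.131], [0.0, -0.131, -0.991], [-1.0, -0.0, -0.0]]
force: [3.6, -0.7, -1.8]
opening: 0.251
[ 0.49949957 -0.00178813  0.22026359] [ 3.57389742 -0.71433059 -1.82151685] [-0.00087581 -0.5490868   0.02712979]
```

View pics/s5z.png

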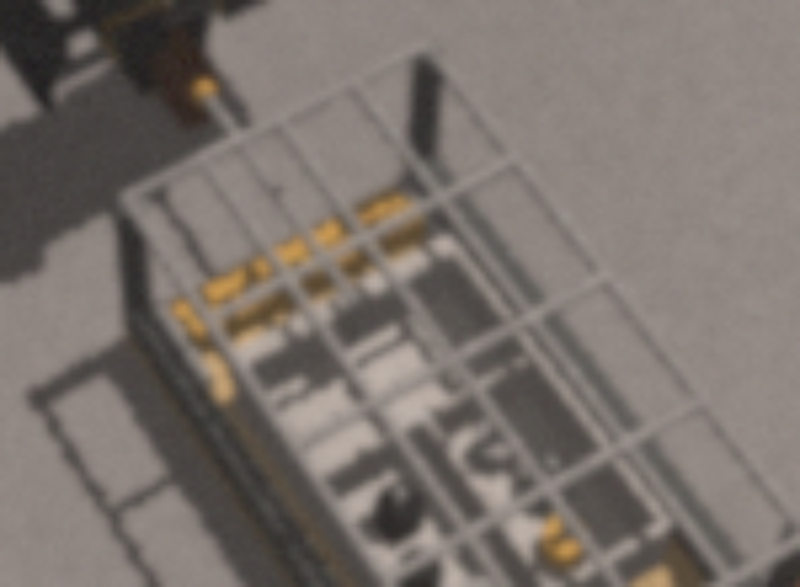

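View pics/side5z.png

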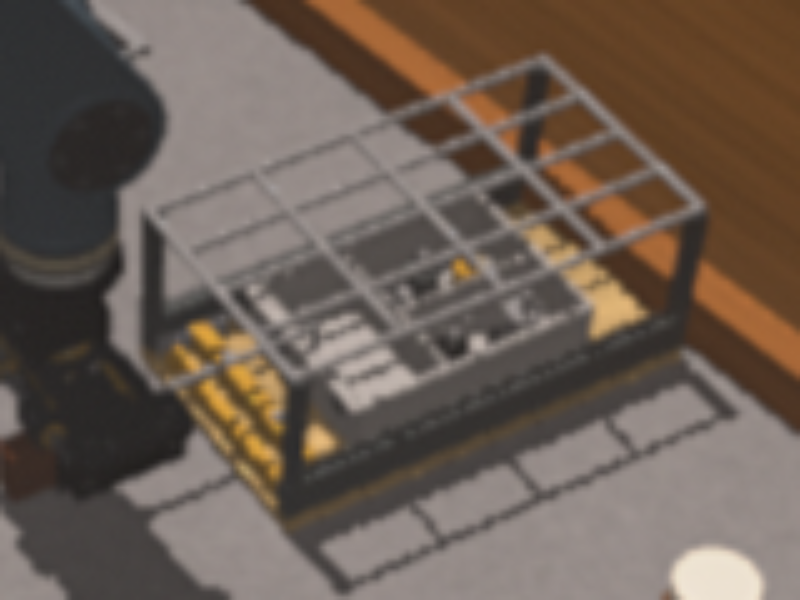

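The tin has followed straight, about 24 mm forward, with deck now showing behind it. I continue.

```bash

python3 -m crank '[{"offset":[0,-0.002,0],"spin":0},{"offset":[0,-0.003,0],"spin":0},{"offset":[0,-0.003,0],"spin":0},{"offset":[0,-0.003,0],"spin":0},{"offset":[0,-0.003,0],"spin":0},{"offset":[0,-0.001,0],"spin":0},{"offset":[0,0,0],"spin":0}]'
python3 -m crank '[{"offset":[0,-0.001,0],"spin":0},{"offset":[0,-0.001,0],"spin":0},{"offset":[0,-0.001,0],"spin":0},{"offset":[0,-0.001,0],"spin":0},{"offset":[0,0,0],"spin":0}]'
python3 -m crank '[{"offset":[0,-0.001,0],"spin":0},{"offset":[0,-0.001,0],"spin":0},{"offset":[0,-0.001,0],"spin":0},{"offset":[0,0,0],"spin":0}]'
```

```text
time_s: 13.5
position: [0.4844, 0.0002, 0.2203]
tcp_rot: [[-0.001, 0.991, -0.131], [0.0, -0.131, -0.991], [-1.0, -0.001, -0.0]]
force: [3.0, -0.4, -1.3]
opening: 0.25
time_s: 14.0
position: [0.4807, 0.0007, 0.2202]
tcp_rot: [[-0.0, 0.991, -0.131], [0.0, -0.131, -0.991], [-1.0, -0.0, -0.0]]
force: [3.8, 0.0, -1.1]
opening: 0.249
time_s: 14.4
position: [0.4777, 0.0011, 0.2202]
tcp_rot: [[-0.0, 0.991, -0.131], [0.0, -0.131, -0.991], [-1.0, -0.0, -0.0]]
force: [3.4, -0.6, -1.5]
opening: 0.248
```

```bash

for i in 1; do :; done
python3 -m crank '[{"offset":[0,-0.001,0],"spin":0},{"offset":[0,-0.001,0],"spin":0},{"offset":[0,0,0],"spin":0}]' | grep -E 'pos|force'
python3 -m crank '[{"offset":[0,-0.001,0],"spin":0},{"offset":[0,-0.001,0],"spin":0},{"offset":[0,0,0],"spin":0}]' | grep -E 'pos|force'
python3 - <<'E'
from meas import *
p=snap('scene')
m=np.zeros((480,640),bool); m[220:360,270:440]=1
P=pts(p,m); b=np.array([.6081,-.015]); c,s=.9914,-.1305
d=P[:,:2]-b; X=d[:,0]*c+d[:,1]*s; Y=-d[:,0]*s+d[:,1]*c
for a in range(0,80,3):
    row=[]
    for y in(-45,-30,-15,15,30,45):
        k=(X*1000>=a)&(X*1000<a+3)&(abs(Y*1000-y)<7.5)&(P[:,2]<.08); row.append(int(np.median(P[k,2])*1000) if k.any() else None)
    print(a,row)
E
```

```text
position: [0.4757, 0.0014, 0.2202]
force: [2.2, -0.2, -1.2]
position: [0.4737, 0.0016, 0.2202]
force: [4.1, -0.6, -1.2]
0 [None, None, None, None, None, None]
3 [None, None, None, 18, None, 15]
6 [21, 23, 24, 19, 21, 22]
9 [20, 23, 23, 22, 21, 23]
12 [22, 22, 22, 22, 21, 21]
15 [23, 20, 20, 21, 22, 19]
18 [24, 21, 24, 22, 23, None]
21 [None, None, None, None, None, None]
24 [None, None, None, None, None, None]
27 [None, None, None, None, None, None]
30 [None, None, None, None, None, None]
33 [None, 49, None, None, None, 54]
36 [55, 56, None, 55, 54, 54]
39 [59, None, 59, 58, None, 58]
42 [44, None, None, None, 13, 48]
45 [32, 36, 25, 39, 31, 39]
48 [35, 31, 24, 25, 21, 36]
51 [14, 15, 15, 19, 14, 17]
54 [17, 16, 15, 16, 17, 17]
57 [15, 13, 16, 15, 15, 16]
60 [16, 15, 15, 13, 16, 18]
63 [16, 14, 15, 17, 16, 16]
66 [18, 14, 14, 16, 15, 13]
69 [18, 15, 17, 16, 15, 18]
72 [17, 16, 15, 16, 14, 13]
75 [13, 15, 14, 15, 17, 15]
78 [16, 14, 14, 14, 16, 16]
```

```bash

python3 -m crank '[{"offset":[0,-0.001,0],"spin":0},{"offset":[0,-0.001,0],"spin":0},{"offset":[0,0,0],"spin":0}]' | grep -E 'pos|force'
python3 -m crank '[{"offset":[0,-0.001,0],"spin":0},{"offset":[0,-0.001,0],"spin":0},{"offset":[0,0,0],"spin":0}]' | grep -E 'pos|force'
```

```text
position: [0.4717, 0.0019, 0.2202]
force: [4.0, -0.3, -2.4]
position: [0.4697, 0.0022, 0.2202]
force: [2.9, -0.9, -2.0]
```

```bash

python3 -m crank '[{"offset":[0,-0.001,0],"spin":0},{"offset":[0,-0.001,0],"spin":0},{"offset":[0,0,0],"spin":0}]' | grep -E 'pos|force'
python3 -m crank '[{"offset":[0,-0.0005,0],"spin":0},{"offset":[0,-0.0005,0],"spin":0},{"offset":[0,0,0],"spin":0}]' | grep -E 'pos|force'
python3 -m crank '[{"offset":[0,-0.0005,0],"spin":0},{"offset":[0,-0.0005,0],"spin":0},{"offset":[0,0,0],"spin":0}]' | grep -E 'pos|force'
```

```text
position: [0.4681, 0.0023, 0.2203]
force: [4.2, -1.2, -1.5]
position: [0.4677, 0.0023, 0.2204]
force: [5.7, -2.0, -1.9]
position: [0.467, 0.0024, 0.2204]
force: [6.2, -0.8, -3.6]
```

The force is rising, so the tin has reached the bar.

```bash

python3 -m crank '[{"offset":[0,-0.0005,0],"spin":0},{"offset":[0,-0.0005,0],"spin":0},{"offset":[0,0,0],"spin":0}]' | grep -E 'pos|force'
python3 -m crank '[{"offset":[0,-0.0005,0],"spin":0},{"offset":[0,-0.0005,0],"spin":0},{"offset":[0,0,0],"spin":0}]' | grep -E 'pos|force'
python3 -m crank '[{"offset":[0,-0.0005,0],"spin":0},{"offset":[0,-0.0005,0],"spin":0},{"offset":[0,0,0],"spin":0}]' | grep -E 'pos|force'
python3 -c "
from rig import bot;s=bot.read_state();print(s['force'],s['moment'],s['time_s'])"
```

```text
position: [0.4665, 0.0024, 0.2205]
force: [8.2, -1.1, -3.3]
position: [0.4656, 0.0025, 0.2205]
force: [7.9, -0.7, -3.4]
position: [0.4647, 0.0026, 0.2205]
force: [6.9, -0.2, -3.5]
[ 6.86044476 -0.23221848 -3.51081053] [-0.07204274 -0.98501423  0.13135668] 17.45
```

```bash

python3 -m crank '[{"offset":[0,-0.0005,0],"spin":0},{"offset":[0,-0.0005,0],"spin":0},{"offset":[0,0,0],"spin":0}]' | grep -E 'pos|force'
python3 -m crank '[{"offset":[0,-0.0005,0],"spin":0},{"offset":[0,-0.0005,0],"spin":0},{"offset":[0,0,0],"spin":0}]' | grep -E 'pos|force'
python3 -m crank '[{"offset":[0,-0.0005,0],"spin":0},{"offset":[0,-0.0005,0],"spin":0},{"offset":[0,0,0],"spin":0}]' | grep -E 'pos|force'
python3 - <<'E'
from meas import *
s=bot.read_state();print(s['force'],s['moment'],s['time_s'])
q=snap('wrist','w6.png'); d=snap('side'); p=snap('scene')
cv2.imwrite('pics/side6z.png',cv2.resize(d['pixels'][170:290,280:440],(800,600)))
cv2.imwrite('pics/s6z.png',cv2.resize(p['pixels'][220:330,270:420],(800,587)))
m=np.zeros((480,640),bool); m[0:200,290:350]=1
P=pts(q,m); P=P[(P[:,2]>.05)&(P[:,2]<.1)]; print(rect(P)); 
x=P[:,0]
for a in np.arange(x.min(),x.max(),.01):
    z=P[(x>=a)&(x<a+.01),2]; print(round(a,3),np.percentile(z,90).round(4))
E
```

```text
position: [0.4637, 0.0027, 0.2205]
force: [8.6, -0.4, -3.6]
position: [0.4627, 0.0029, 0.2205]
force: [7.9, -0.3, -4.0]
position: [0.4617, 0.003, 0.2205]
force: [7.5, -1.3, -3.8]
[ 7.45727989 -1.30005957 -3.82003678] [-0.03245035 -0.99879994  0.04032372] 18.35
(array([543.4,  -8.2]), array([ 5.9, 58. ]), 82.83)
0.514 0.0727
0.524 0.0726
0.534 0.0727
0.544 0.0726
0.554 0.0726
0.564 0.0728
```

View pics/s6z.png

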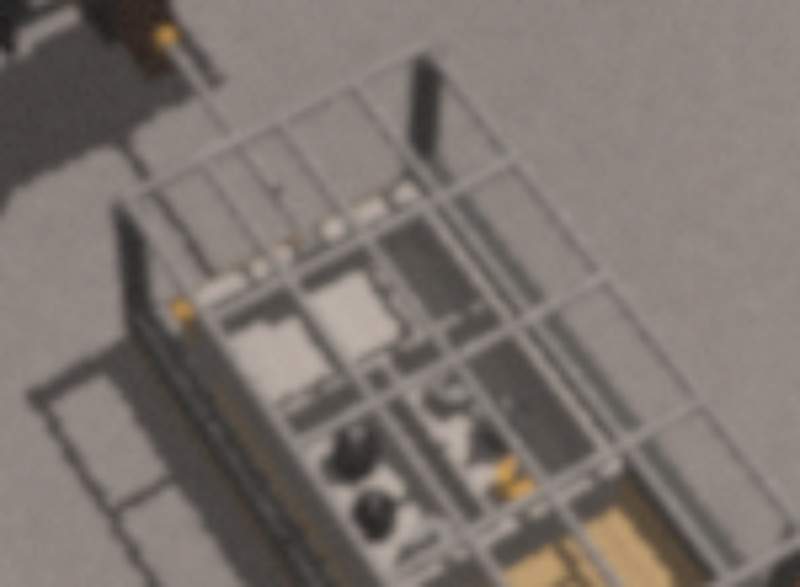

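View pics/side6z.png

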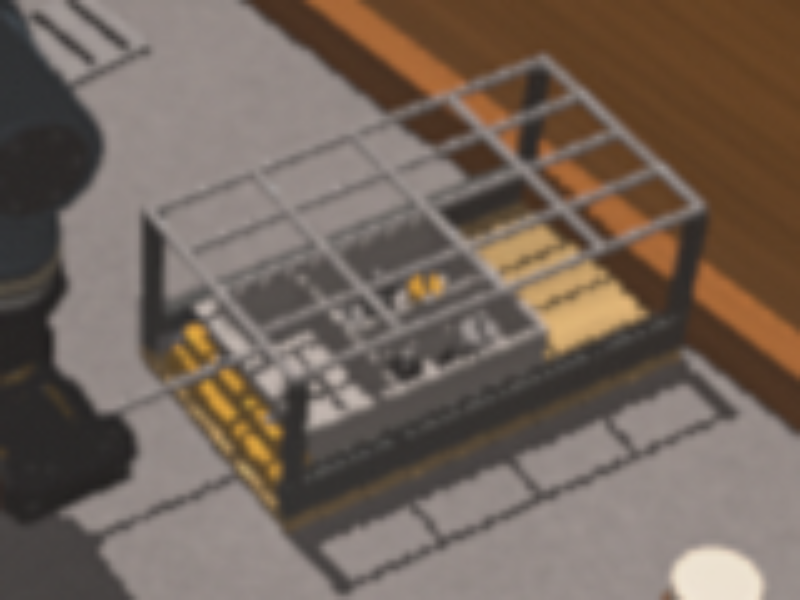

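The tin's front lip sits over the bar and the tin is square. The rod is still level with its top at 73 mm, and the bar is sliding at about 8 N. I continue.

```bash

python3 -m crank '[{"offset":[0,-0.0005,0],"spin":0},{"offset":[0,-0.0005,0],"spin":0},{"offset":[0,0,0],"spin":0}]' | grep -E 'pos|force'
python3 -m crank '[{"offset":[0,-0.0005,0],"spin":0},{"offset":[0,-0.0005,0],"spin":0},{"offset":[0,0,0],"spin":0}]' | grep -E 'pos|force'
python3 -m crank '[{"offset":[0,-0.0005,0],"spin":0},{"offset":[0,-0.0005,0],"spin":0},{"offset":[0,0,0],"spin":0}]' | grep -E 'pos|force'
```

```text
position: [0.4607, 0.0032, 0.2204]
force: [7.0, -0.3, -2.5]
position: [0.4597, 0.0033, 0.2205]
force: [7.9, -0.8, -3.4]
position: [0.4588, 0.0034, 0.2205]
force: [7.2, -1.0, -2.6]
```

```bash

python3 -m crank '[{"offset":[0,-0.0005,0],"spin":0},{"offset":[0,-0.0005,0],"spin":0},{"offset":[0,0,0],"spin":0}]' | grep -E 'pos|force'
```

```text
position: [0.4584, 0.0034, 0.2206]
force: [9.0, -0.2, -4.0]
```

```bash

python3 -m crank '[{"offset":[0,-0.0005,0],"spin":0},{"offset":[0,-0.0005,0],"spin":0},{"offset":[0,0,0],"spin":0}]' | grep -E 'pos|force'
python3 -m crank '[{"offset":[0,-0.0005,0],"spin":0},{"offset":[0,-0.0005,0],"spin":0},{"offset":[0,0,0],"spin":0}]' | grep -E 'pos|force'
```

```text
position: [0.458, 0.0034, 0.2207]
force: [10.7, -1.0, -4.1]
position: [0.4576, 0.0033, 0.2209]
force: [11.7, -1.0, -3.0]
```

```bash

python3 -m crank '[{"offset":[0,-0.0005,0],"spin":0},{"offset":[0,-0.0005,0],"spin":0},{"offset":[0,0,0],"spin":0}]' | grep -E 'pos|force'
python3 -m crank '[{"offset":[0,0,0],"spin":0}]' | grep -E 'pos|force'
python3 -m crank '[{"offset":[0,0,0],"spin":0}]' | grep -E 'pos|force'
python3 -m crank '[{"offset":[0,0,0],"spin":0}]' | grep -E 'pos|force'
```

```text
position: [0.4572, 0.0033, 0.221]
force: [12.3, -1.0, -3.6]
position: [0.4572, 0.0033, 0.221]
force: [12.7, -1.9, -3.5]
position: [0.4572, 0.0033, 0.221]
force: [11.6, -0.4, -2.5]
position: [0.4572, 0.0033, 0.221]
force: [12.9, -0.3, -3.7]
```

```bash

python3 -m crank '[{"offset":[0,-0.0005,0],"spin":0},{"offset":[0,-0.0005,0],"spin":0},{"offset":[0,-0.0003,0],"spin":0},{"offset":[0,0,0],"spin":0}]' | grep -E 'pos|force'
python3 -m crank '[{"offset":[0,0,0],"spin":0}]' | grep -E 'pos|force'
python3 -m crank '[{"offset":[0,0,0],"spin":0}]' | grep -E 'pos|force'
python3 -m crank '[{"offset":[0,0,0],"spin":0}]' | grep -E 'pos|force'
python3 -m crank '[{"offset":[0,0,0],"spin":0}]' | grep -E 'pos|force'
```

```text
position: [0.4567, 0.0033, 0.2212]
force: [13.2, -0.9, -3.2]
position: [0.4567, 0.0033, 0.2211]
force: [13.3, -0.8, -3.5]
position: [0.4567, 0.0033, 0.2212]
force: [12.9, -1.5, -4.2]
position: [0.4567, 0.0033, 0.2212]
force: [13.4, -1.1, -2.3]
position: [0.4567, 0.0033, 0.2212]
force: [13.3, -1.6, -2.7]
```

```bash

python3 -m crank '[{"offset":[0,-0.0005,0],"spin":0},{"offset":[0,-0.0005,0],"spin":0},{"offset":[0,-0.0005,0],"spin":0},{"offset":[0,0,0],"spin":0}]' | grep -E 'pos|force'
python3 -m crank '[{"offset":[0,0,0],"spin":0}]' | grep -E 'pos|force'
python3 -m crank '[{"offset":[0,0,0],"spin":0}]' | grep -E 'pos|force'
python3 -m crank '[{"offset":[0,0,0],"spin":0}]' | grep -E 'pos|force'
python3 - <<'E'
from meas import *
s=bot.read_state();print(s['moment'])
q=snap('wrist','w7.png')
m=np.zeros((480,640),bool); m[0:200,290:350]=1
P=pts(q,m); P=P[(P[:,2]>.05)&(P[:,2]<.1)]; print(rect(P)); 
x=P[:,0]
for a in np.arange(x.min(),x.max(),.01):
    z=P[(x>=a)&(x<a+.01),2]; print(round(a,3),np.percentile(z,90).round(4))
p=snap('scene')
m=np.zeros((480,640),bool); m[220:360,270:440]=1
P=pts(p,m); b=np.array([.6081,-.015]); c,s=.9914,-.1305
d=P[:,:2]-b; X=d[:,0]*c+d[:,1]*s; Y=-d[:,0]*s+d[:,1]*c
for a in range(12,50,3):
    row=[]
    for y in(-60,-45,-30,-15,15,30,45,60,65):
        k=(X*1000>=a)&(X*1000<a+3)&(abs(Y*1000-y)<7.5)&(P[:,2]<.08); row.append(int(np.median(P[k,2])*1000) if k.any() else None)
    print(a,row)
E
```

```text
position: [0.4561, 0.0033, 0.2214]
force: [15.1, -0.6, -2.9]
position: [0.4561, 0.0033, 0.2214]
force: [14.9, -1.0, -2.4]
position: [0.4561, 0.0033, 0.2214]
force: [14.9, -0.9, -2.7]
position: [0.4561, 0.0033, 0.2214]
force: [14.5, -0.5, -3.3]
[-0.09361526 -2.22902875  0.18554472]
(array([540.2,  -8.1]), array([ 5.9, 59. ]), 82.83)
0.511 0.0733
0.521 0.0733
0.531 0.0732
0.541 0.0731
0.551 0.073
0.561 0.0731
12 [22, None, None, None, None, None, None, None, None]
15 [24, None, None, None, None, None, None, None, None]
18 [26, 51, None, None, None, None, None, None, None]
21 [31, 56, 51, None, 54, None, 53, 55, 55]
24 [36, 57, 57, 58, 56, 59, 56, 55, 55]
27 [47, 57, 55, 55, 55, 56, 56, 53, 53]
30 [45, 24, 44, 47, 52, 36, 53, 53, 53]
33 [37, 49, 30, 25, 27, 25, 44, 43, 46]
36 [48, 14, 15, 18, 16, 16, 38, 20, 29]
39 [38, 16, 16, 15, 16, 17, 14, 20, 22]
42 [33, 16, 15, 14, 14, 16, 11, 16, 16]
45 [31, 15, 15, 14, 12, 17, 11, 26, 28]
48 [33, 13, 15, 13, 13, 14, 16, 42, 45]
```

A steady 15 N is held and the bar is seated. Now I relax, move the tip off the wall and lift.

```bash

python3 -m crank '[{"offset":[0,0.003,0],"spin":0},{"offset":[0,0.003,0],"spin":0},{"offset":[0,0.003,0],"spin":0},{"offset":[0,0.003,0],"spin":0},{"offset":[0,0.004,0],"spin":0},{"offset":[0,0.004,0],"spin":0},{"offset":[0,0.002,0],"spin":0},{"offset":[0,0,0],"spin":0}]'
python3 -m crank '[{"offset":[0,0,0],"spin":0}]' | grep -E 'pos|force'
```

```text
time_s: 23.3
position: [0.4721, 0.0019, 0.2201]
tcp_rot: [[-0.001, 0.991, -0.131], [0.0, -0.131, -0.991], [-1.0, -0.001, -0.0]]
force: [-0.1, 0.2, -0.9]
opening: 0.25
position: [0.4718, 0.0019, 0.2201]
force: [1.0, 0.2, -1.6]
```

```bash

python3 -m crank '[{"offset":[-0.012,0,0],"spin":0},{"offset":[-0.012,0,0],"spin":0},{"offset":[-0.012,0,0],"spin":0},{"offset":[0,0,0],"spin":0},{"offset":[0,0,0],"spin":0}]' | grep -E 'pos|force'
python3 -m crank '[{"offset":[0,-0.015,0],"spin":0},{"offset":[0,-0.02,0],"spin":0},{"offset":[0,-0.02,0],"spin":0},{"offset":[0,-0.018,0],"spin":0},{"offset":[0,0,0],"spin":0},{"offset":[0,0,0],"spin":0}]' | grep -E 'pos|force'
python3 - <<'E'
from meas import *
p=snap('scene','s8.png'); d=snap('side','side8.png')
cv2.imwrite('pics/side8z.png',cv2.resize(d['pixels'][170:290,260:420],(800,600)))
cv2.imwrite('pics/s8z.png',cv2.resize(p['pixels'][220:330,270:420],(800,587)))
m=np.zeros((480,640),bool); m[220:360,270:440]=1
P=pts(p,m); b=np.array([.6081,-.015]); c,s=.9914,-.1305
dd=P[:,:2]-b; X=dd[:,0]*c+dd[:,1]*s; Y=-dd[:,0]*s+dd[:,1]*c
for a in range(6,50,3):
    row=[]
    for y in(-60,-45,-30,-15,15,30,45,60,65):
        k=(X*1000>=a)&(X*1000<a+3)&(abs(Y*1000-y)<7.5)&(P[:,2]<.08); row.append(int(np.median(P[k,2])*1000) if k.any() else None)
    print(a,row)
for r,P in rep('tin',p):
    t=P[(P[:,2]>.048)&(P[:,2]<.064)]; print(rect(t),len(t))
E
```

```text
position: [0.472, 0.0018, 0.2568]
force: [-0.2, -0.6, -1.4]
position: [0.4004, 0.0112, 0.2561]
force: [0.3, 0.4, -1.1]
6 [20, None, None, None, None, None, None, None, None]
9 [21, None, None, None, None, None, None, None, None]
12 [24, None, None, None, None, None, None, None, None]
15 [23, None, None, None, None, None, None, None, None]
18 [31, 50, None, None, None, None, None, None, None]
21 [30, None, 56, 55, 52, 55, 56, 54, 54]
24 [52, 56, 56, 56, 53, 57, 55, 56, 55]
27 [44, 54, 55, 56, 56, 55, 58, 57, None]
30 [40, 56, 47, 16, 51, 19, 53, 55, 55]
33 [50, 28, 28, 47, 28, 26, 50, 30, 38]
36 [39, 15, 16, 17, 17, 17, 13, 56, 56]
39 [30, 15, 15, 16, 17, 14, 11, 18, 24]
42 [41, 15, 17, 17, 15, 13, 15, 17, 22]
45 [29, 13, 15, 15, 16, 15, 14, 32, 35]
48 [26, 16, 13, 15, 16, 15, 19, 41, 44]
tin 0.61 [345.1, 297.5, 77.4, 83.2] [ 0.729 -0.026  0.027]
(array([724.1, -29.7]), array([132.8, 189.3]), 82.23) 531
```

View pics/s8z.png

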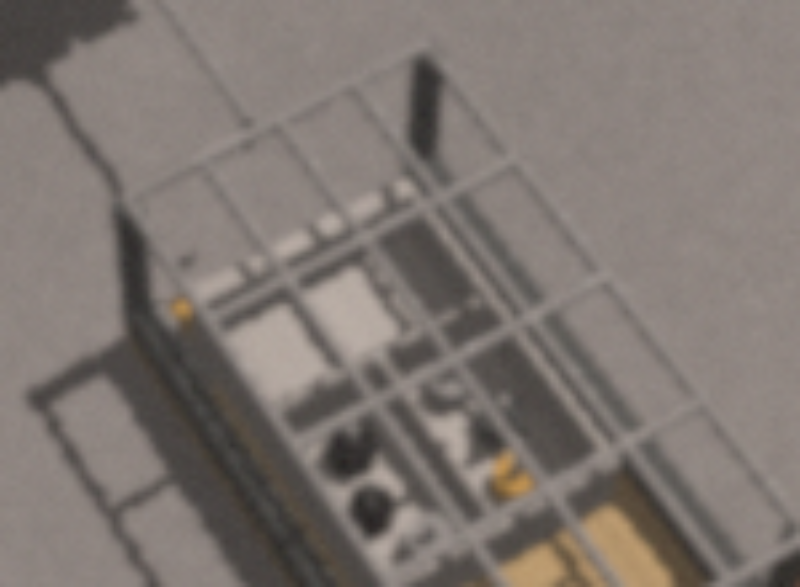

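View pics/side8z.png

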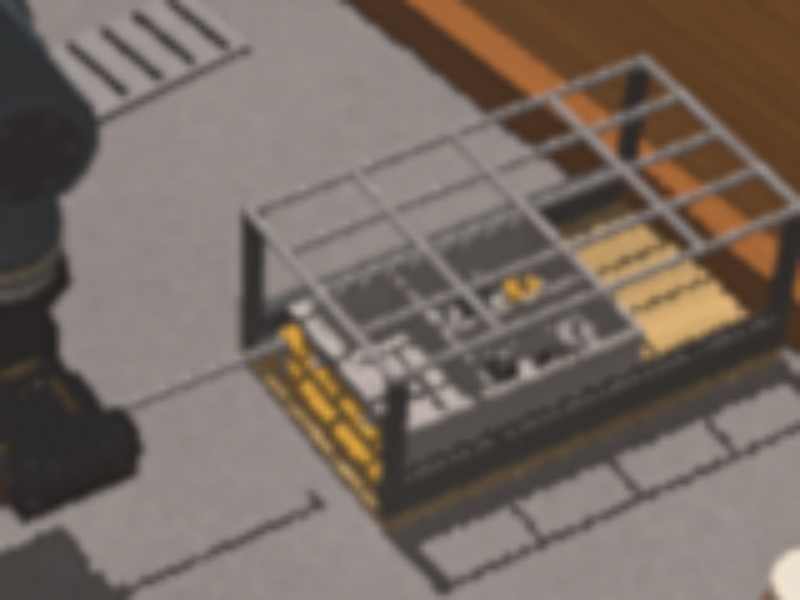

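The tin stays against the bar (scene zoom, lip along (200,290)–(410,190)) and the hook is clear of the mouth. I return the hook to its original spot.

```bash

python3 -m crank '[{"offset":[0,0,-0.046],"spin":0},{"offset":[0,0,-0.046],"spin":0},{"offset":[0,0,-0.046],"spin":0},{"offset":[0,0,-0.046],"spin":0},{"offset":[0,0,-0.046],"spin":0},{"offset":[0,0,-0.046],"spin":0},{"offset":[0,0,-0.046],"spin":0},{"offset":[0,0,0],"spin":0.148},{"offset":[0,0,0],"spin":0},{"offset":[0,0,0],"spin":0}]'
python3 -m crank '[{"offset":[0.03,0,0],"spin":0},{"offset":[0.02,0,0],"spin":0},{"offset":[0.01,0,0],"spin":0},{"offset":[0.005,0,0],"spin":0},{"offset":[0,0,0],"spin":0},{"offset":[0,0,0],"spin":0}]'
python3 - <<'E'
from meas import *
q=snap('wrist','w9.png')
m=np.zeros((480,640),bool); m[0:200,290:350]=1
P=pts(q,m); z=P[:,2]; print(np.percentile(P[z>.02][:,2],90),np.median(z[z<.015]))
E
```

```text
time_s: 25.65
position: [0.4418, 0.3304, 0.2559]
tcp_rot: [[-0.001, 0.962, -0.273], [-0.001, -0.273, -0.962], [-1.0, -0.001, 0.001]]
force: [-0.4, -0.2, -1.9]
opening: 0.251
time_s: 26.25
position: [0.4423, 0.3305, 0.1919]
tcp_rot: [[0.001, 0.961, -0.276], [0.001, -0.276, -0.961], [-1.0, 0.001, -0.001]]
force: [0.2, 0.5, -1.9]
opening: 0.25
0.04301681725705747 0.0009847988540263586
```

View pics/w9.png

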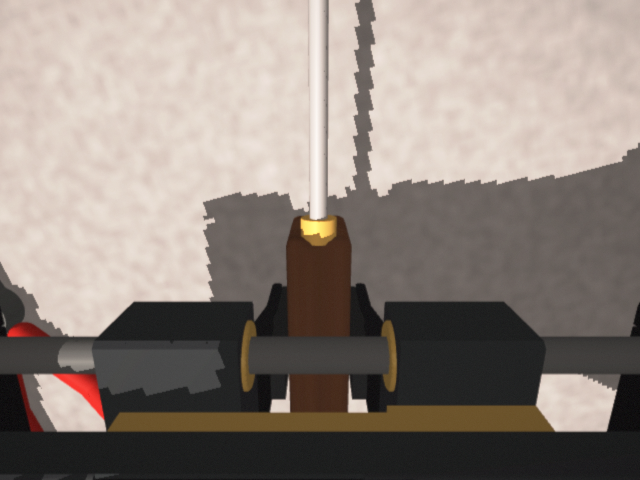

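Rod top is at 43 mm and a resting hook would read 37–38, so about 5.5 mm to go. The bench below is clear.

```bash

python3 -m crank '[{"offset":[0.002,0,0],"spin":0},{"offset":[0.002,0,0],"spin":0},{"offset":[0.001,0,0],"spin":0},{"offset":[0,0,0],"spin":0},{"offset":[0,0,0],"spin":0}]'
python3 -m crank '[{"offset":[0.001,0,0],"spin":0},{"offset":[0,0,0],"spin":0},{"offset":[0,0,0],"spin":0}]'
```

```text
time_s: 26.8
position: [0.4419, 0.3307, 0.1866]
tcp_rot: [[0.0, 0.961, -0.275], [0.0, -0.275, -0.961], [-1.0, 0.0, -0.0]]
force: [-0.8, 0.7, 2.0]
opening: 0.249
time_s: 27.1
position: [0.4417, 0.3307, 0.1861]
tcp_rot: [[0.0, 0.961, -0.275], [0.0, -0.275, -0.961], [-1.0, 0.0, -0.0]]
force: [-1.8, 0.0, 7.7]
opening: 0.248
```

```bash

python3 -m crank '[{"offset":[-0.001,0,0],"spin":0},{"offset":[0,0,0],"spin":0}]' | grep force
python3 -m crank '[{"offset":[0,0,0],"spin":0},{"offset":[0,0,0],"spin":0},{"offset":[0,0,0],"spin":0},{"offset":[0,0,0],"spin":0},{"offset":[0,0,0],"spin":0},{"offset":[0,0,0],"spin":0},{"offset":[0,0,0],"spin":0},{"offset":[0,0,0],"spin":0}]' 0.08
python3 -m crank '[{"offset":[-0.01,0,0],"spin":0},{"offset":[-0.03,0,0],"spin":0},{"offset":[-0.045,0,0],"spin":0},{"offset":[-0.045,0,0],"spin":0},{"offset":[-0.045,0,0],"spin":0},{"offset":[-0.04,0,0],"spin":0},{"offset":[0,0,0],"spin":0},{"offset":[0,0,0],"spin":0}]'
python3 - <<'E'
from meas import *
q=snap('wrist','w10.png')
m=np.zeros((480,640),bool); m[100:300,280:360]=1
P=pts(q,m); b=P[(P[:,2]>.034)&(P[:,2]<.05)]; print(rect(b),b[:,2].mean())
p=snap('scene','s10.png'); d=snap('side','side10.png')
for r,P in rep('tin',p):
    t=P[(P[:,2]>.048)&(P[:,2]<.064)]; print(rect(t),len(t))
for n in ['footswitch','battery_door','pliers','wah_plate','pedal','jar']:
    for r,P in rep(n,p):pass
E
```

```text
force: [-1.5, 0.5, 2.4]
time_s: 28.1
position: [0.4419, 0.3306, 0.1863]
tcp_rot: [[0.0, 0.961, -0.276], [0.0, -0.276, -0.961], [-1.0, 0.0, -0.0]]
force: [-1.2, 1.1, -0.5]
opening: 0.874
time_s: 28.9
position: [0.4416, 0.3305, 0.4029]
tcp_rot: [[0.003, 0.961, -0.275], [0.001, -0.275, -0.961], [-1.0, 0.002, -0.002]]
force: [-1.0, -0.1, -0.5]
opening: 0.922
(array([467.7, 322.2]), array([ 21.6, 132.4]), 73.9) 0.04018691905964869
tin 0.51 [251.3, 364.9, 25.7, 35.7] [ 0.739 -0.335  0.071]
(array([ 740.8, -335.6]), array([56.1, 28.6]), 69.78) 71
footswitch 0.52 [324.0, 196.9, 8.7, 8.2] [0.426 0.141 0.016]
pliers 0.71 [408.0, 153.8, 44.4, 33.5] [0.456 0.474 0.01 ]
wah_plate 0.75 [448.5, 225.1, 69.3, 58.6] [0.731 0.362 0.006]
pedal 0.8 [194.1, 289.5, 53.1, 43.3] [ 0.477 -0.33   0.041]
jar 0.96 [250.6, 364.3, 25.1, 34.8] [ 0.741 -0.335  0.072]
```

View pics/w10.png

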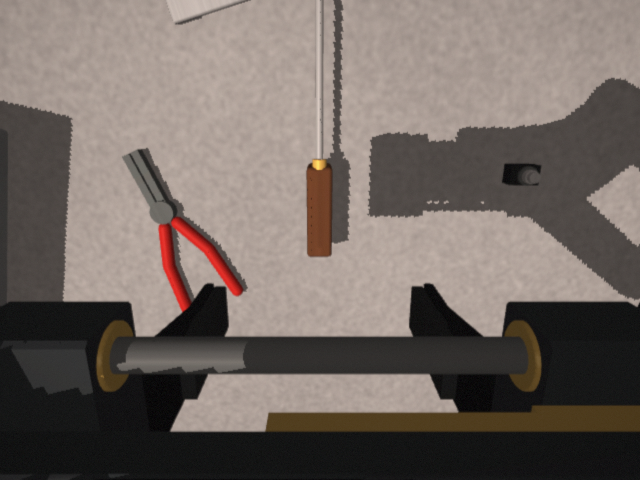

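View pics/s10.png

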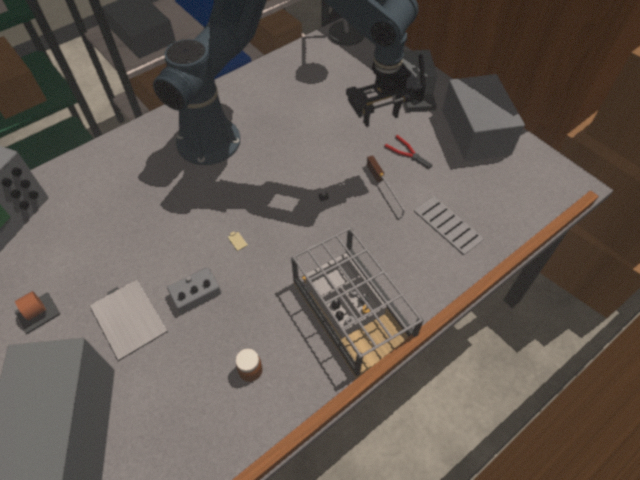

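The wrist view shows the hook standing upright on the bench: block at columns 307–331, rows 160–256, with the fingers clear. In the scene view the tin is at the shelf's front and the bystanders are in place. The network's "tin" report this time was the jar, since its position matches the jar at (0.74, -0.335). I'm handing in.

```bash
python3 -c "
from rig import bot
print(bot.hand_in())"
```

```text
the job is handed in; nothing more can be done
None
```

The job is handed in at about 29 s of the 69 s allowed; no verdict was reported.

**Pull:** I hooked the tin behind its front wall and dragged it forward at about 3.5 N. It then pushed the catch bar roughly 9–10 mm at 7–8 N until the force rose steeply. I held about 15 N for around 0.4 s. The highest wrist force I saw was 15.1 N, read only at the end of each move. After that I unhooked, backed out and stood the hook near its original spot on the left of the bench.

**Checks that agreed:**
- **Tin:** After unhooking, the depth map showed the tin flat and square, with its lip top at about 55 mm and its front about 21 mm inside the mouth. That is where the pull had left it.
- **Hook:** It stands upright on the bench (block top at 40 mm), roughly 0.38 m from the mouth. The gripper is open and about 0.2 m above it.
- **Bystanders:** The footswitch had not moved. The battery door, pliers, rocker plate, pedal, lid and jar look unmoved in the last picture, but I measured no shift for them.

**Checks that failed or were not possible:**
- **Last tin detection:** The network reported the jar as the tin. The final tin position therefore rests on the earlier depth map and on the last picture.
- **Catch bar:** It was hidden under the tin's lip at the end. That it is seated is inferred from the force and the travel, not from a direct view.

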